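# Tap for the loose cover bolt and hold its cover open

### The job

One of the three bolts on the filter manifold has stripped its thread: tap the three bolt heads downward one after the other, from the left one to the right one, to find the bolt that gives. Then lift the cover of the loose bolt by its handle bar about halfway open, roughly 45 degrees, and finish while still holding it there, so that a colleague can reach the filter pocket. Leave the stopper, crucible, cup and wrench where they are.

Things in the scene. Friction and masses are not known exactly. Their poses are not given: they have to be found in the camera images.
- manifold: fixed filter manifold: a dark steel plate 136 x 240 x 12 mm flat on the bench, carrying three equal filter units side by side, 75 mm apart. Origin under the row's middle at the plate's underside (under the middle unit's bolt); x points away from the robot across the row, y along the row to the robot's left, z up. It never moves during the job.
- unit_a: aluminium filter block 108 (along x) x 70 x 50 mm, fixed on the plate, with the hinged steel cover and bolt that it carries. Origin at its underside straight below the bolt (12 mm above the bench); axes as the manifold's. The letters a, b, c say nothing about which unit stands left, middle or right, nor which is loose.
- bolt_a: dark steel socket-cap bolt of unit a, upright through the cover. Origin at the centre of the head's flat top, 88 mm above the bench, z up. Head 18 mm across, standing 10 mm out of a 29 mm collar, 18 mm above the cover plate. A tight bolt does not give; the one loose bolt sinks 6 mm under a tap (it takes under 1 N), then stops, and stays down. A tap of about 5 N is plenty; under 2 N is too light to tell.
- handle_a (a point): middle of the handle bar of cover a: a level round bar 12 mm thick along y, 52 mm free between its two arms, 75 mm nearer the robot than the bolt, 96 mm above the bench when shut. It overhangs the block's front, 27 mm ahead of the cover plate's edge and 26 mm above the plate's top; free space before, behind and below it for fingertips. It moves with the cover.
- hinge_a (a point): hinge axis of cover a, level along y on the side away from the robot, 62 mm above the bench, 127 mm behind the handle bar and 34 mm below it. It stays put.
- cover_a (a joint): angle of cover a in rad: 0 shut, growing as its handle side goes up and back over the hinge, to 1.35 at most. Only the cover with the loose bolt opens (its bolt comes up with it); it weighs about 0.25 kg, about 1.5 N at the handle, and falls shut when let go. A cover with a tight bolt does not move.
- unit_b: aluminium filter block 108 (along x) x 70 x 50 mm, fixed on the plate, with the hinged steel cover and bolt that it carries. Origin at its underside straight below the bolt (12 mm above the bench); axes as the manifold's. The letters a, b, c say nothing about which unit stands left, middle or right, nor which is loose.
- bolt_b: dark steel socket-cap bolt of unit b, upright through the cover. Origin at the centre of the head's flat top, 88 mm above the bench, z up. Head 18 mm across, standing 10 mm out of a 29 mm collar, 18 mm above the cover plate. A tight bolt does not give; the one loose bolt sinks 6 mm under a tap (it takes under 1 N), then stops, and stays down. A tap of about 5 N is plenty; under 2 N is too light to tell.
- handle_b (a point): middle of the handle bar of cover b: a level round bar 12 mm thick along y, 52 mm free between its two arms, 75 mm nearer the robot than the bolt, 96 mm above the bench when shut. It overhangs the block's front, 27 mm ahead of the cover plate's edge and 26 mm above the plate's top; free space before, behind and below it for fingertips. It moves with the cover.
- hinge_b (a point): hinge axis of cover b, level along y on the side away from the robot, 62 mm above the bench, 127 mm behind the handle bar and 34 mm below it. It stays put.
- cover_b (a joint): angle of cover b in rad: 0 shut, growing as its handle side goes up and back over the hinge, to 1.35 at most. Only the cover with the loose bolt opens (its bolt comes up with it); it weighs about 0.25 kg, about 1.5 N at the handle, and falls shut when let go. A cover with a tight bolt does not move.
- unit_c: aluminium filter block 108 (along x) x 70 x 50 mm, fixed on the plate, with the hinged steel cover and bolt that it carries. Origin at its underside straight below the bolt (12 mm above the bench); axes as the manifold's. The letters a, b, c say nothing about which unit stands left, middle or right, nor which is loose.
- bolt_c: dark steel socket-cap bolt of unit c, upright through the cover. Origin at the centre of the head's flat top, 88 mm above the bench, z up. Head 18 mm across, standing 10 mm out of a 29 mm collar, 18 mm above the cover plate. A tight bolt does not give; the one loose bolt sinks 6 mm under a tap (it takes under 1 N), then stops, and stays down. A tap of about 5 N is plenty; under 2 N is too light to tell.
- handle_c (a point): middle of the handle bar of cover c: a level round bar 12 mm thick along y, 52 mm free between its two arms, 75 mm nearer the robot than the bolt, 96 mm above the bench when shut. It overhangs the block's front, 27 mm ahead of the cover plate's edge and 26 mm above the plate's top; free space before, behind and below it for fingertips. It moves with the cover.
- hinge_c (a point): hinge axis of cover c, level along y on the side away from the robot, 62 mm above the bench, 127 mm behind the handle bar and 34 mm below it. It stays put.
- cover_c (a joint): angle of cover c in rad: 0 shut, growing as its handle side goes up and back over the hinge, to 1.35 at most. Only the cover with the loose bolt opens (its bolt comes up with it); it weighs about 0.25 kg, about 1.5 N at the handle, and falls shut when let go. A cover with a tight bolt does not move.
- stopper: bystander: black tapered rubber stopper, 29 x 29 x 28 mm, standing on the left of the bench. Origin at the centre of its underside.
- crucible: bystander: small white cup-shaped crucible, 50 x 50 x 42 mm, left of the manifold. Origin at the centre of its underside.
- empty_cup: bystander: white-grey ceramic cup, 60 mm wide and 101 mm high, on the left of the bench. Origin at the centre of its underside.
- open_wrench: bystander: small open-ended wrench, 25 x 110 x 6 mm, lying left of the manifold. Origin at the centre of its underside.

How it is judged:
By the outcome, as a careful person would: the job done as asked, in the order asked, and still so for the second after the job is handed in, while the arm keeps its last pose, push and grip.
It also fails if it takes over 54 s, if anything falls off the work surface, if the arm or the gripper's body presses on something with over 40 N, if the wrist force passes 120 N, or if a joint passes its speed limit or range.

### The arm

A 6-joint arm with a two-finger parallel gripper is mounted at the origin on a cart in front of the work surface, level with it; the furniture and walls round the work are solid. World frame = base frame: x ahead of the robot, y to its left, z up, the work surface at z = 0. Lengths are in mm, angles in degrees, forces in N, time in s.
With the tool pointing down it reaches from about 350 to 850 mm from the base axis. Payload 8.1 kg.
Tool frame: the origin (TCP) lies between the finger pads; the fingertips stand r.nose_length ahead of it and the grasp point (between the pads) lies 3 mm ahead of it (r.nose_length is the distance from the TCP to the fingertips, in mm); x points along the fingers, y is the direction in which the jaws open and shut, and the axes are right-handed (so a half turn about x gives the same grasp; the last joint's range is limited). The gripper opens to 85 mm and grips with 20 to 120 N. Pads are 22 mm wide; open, the fingers measure 114 mm over their backs; the gripper's body (76 mm by 85 mm) begins 54 mm behind the grasp point. The pads swing forward as they close: fully open they stand 13 mm farther back than shut.
Start: joints at [64.091, 7.471, 85.268, -0, 87.261, -4.893], TCP at [215.157, 560.101, 253.292] pointing down, gripper open.
Joint ranges: [-169.43, 169.43], [-51.17, 129.36], [1.28, 143.12], [-76.62, 256.62], [0, 156.53], [-152.29, 152.29]. Speed limits (degrees/s): [136.94, 136.94, 159.86, 180, 180, 180].

### API

Orientations are given as [roll, pitch, yaw] about the fixed x, y, z axes, in that order (R = Rz(yaw) Ry(pitch) Rx(roll)).
In Python, from bench import sense, optics, order, r gives the robot as it stands.
- The arm moves only by the tool carry_out, never from a script. Its argument "commands" is one flat list of numbers, 7 for each row, row after row: the shift along the tool's x, y, z in m, then the turn, a rotation vector about the tool's x, y, z in degrees, then the closure, from -1 (fully open) to 1 (shut), so that 0 is half open. A call has 1 to 12 rows; each row is the pose to reach, as a shift and turn from the pose measured when the call began, along the tool's axes at that moment; what a row does not reach only later rows make up. A row lasts 1/8 s, in which the tool goes at most 62.5 mm and 10.7 degrees, less where a joint would pass 70% of its speed; a pose out of reach is approached as far as the arm can. A call with a gripper value outside its range is refused whole. The fingers move at their own pace and stop on an object; "grip_force" is the grip in N (left out, the last holds). Time passes only in rows, so rows that repeat a pose let the fingers close. It gives the time, the measured TCP pose, the force and the opening at its end, in the units of the state.
- sense(): the state, without advancing time (a new reading comes with each control period).
- optics.snapshot(name): name is "scene" or "top" or "wrist"; returns (picture, depth): 384x512x3 uint8, red, green, blue; 384x512 float32, mm along the optical axis (not along the pixel's ray), 0 where there is no reading.
- optics.calibration(name): a dict with "mtx" (3x3 intrinsics, pixels), "k1" (the pictures are not rectified: a ray, as slopes to the right and down, at radius r is drawn at 1 + k1 r^2 times it, then the intrinsics apply), "extrinsics" (4x4, takes a point from camera to world coordinates). Camera axes: x right, y up, looking along -z (the intrinsics and any distortion apply to the point x, -y, -z); pixel columns grow to the right and rows downward; lengths in mm; the calibration is good to about 2 mm. A picture is of the moment at which its call begins: read the wrist's pose just before it. calibration takes no time and is no camera call; for the wrist camera it gives the pose at the moment of the call.
- order.hand_in(): hands the job in, once; it reports no verdict.
The state is a dict: "time": time; "joint_pos": joint angles; "qd": joint speeds; "joint_efforts": joint torques, N m; "tool_pos": TCP position; "tcp_rot": TCP orientation; "ft_force": force on the tool from outside, world axes, zero at the start; "wrist_torque": the same for the moment, N m; "finger_gap": finger opening in mm.
Only numpy, scipy, OpenCV 4.12 (cv2) and the standard library are available. Lean on these libraries where they do the work, as an engineer would, in place of code of your own. Each camera call takes 0.05 s, during which the arm holds its last target. There are 200 camera calls.

## Working session

There is one attempt and no reset: what is moved stays moved. The work goes in short steps, Python scripts to look and compute and a tool call to move; the robot and the scene stay as the last step left them, time stands still between calls to the robot, and variables do not carry over. Pictures are saved under pics/ and viewed, about 8 in all and at most 12, crops included, and the job is handed in when it is done.

Besides the shell and the picture viewer there is one more tool, called after "Emit:" by a JSON object that holds its "name" and its "arguments", one argument or row to a line. carry_out: Moves the arm, as the interface text tells. Its arguments: {"type":"object","properties":{"commands":{"type":"array","items":{"type":"number"}},"grip_force":{"type":"number"}},"required":["commands"]}

```bash
mkdir -p pics; python3 - <<'E'
from bench import sense, optics, r
import cv2,numpy as np
print(sense(), r.nose_length)
for n in("scene","top"):
    p,d=optics.snapshot(n); cv2.imwrite(f"pics/{n}0.png",p[:,:,::-1]); np.save(f"{n}_d.npy",d)
    c=optics.calibration(n); print(n,c)
E
```

```text
{'time': 0.0, 'joint_pos': array([ 6.40901669e+01,  7.51312097e+00,  8.53295581e+01,  1.17309155e-04,
        8.72618417e+01, -4.89261688e+00]), 'qd': array([ 0.10460943, -0.0044671 , -0.07574749,  0.05377862, -0.00283283,
        0.051883  ]), 'joint_efforts': array([-9.24785854e-05, -5.69379759e+01, -5.00567651e+01, -1.31884908e-04,
        1.43278419e-02,  3.90323805e-05]), 'tool_pos': array([214.93964591, 559.63329032, 252.26244174]), 'tcp_rot': array([ -94.95684384,   89.89547918, -115.97406578]), 'ft_force': array([ 0.56045382, -0.62003838,  0.93242965]), 'wrist_torque': array([-0.01106105, -0.0225007 , -0.01505725]), 'finger_gap': 85.65767095882465} 22.0
scene {'mtx': array([[462.88952398,   0.        , 261.57140323],
       [  0.        , 462.88952398, 187.76619005],
       [  0.        ,   0.        ,   1.        ]]), 'k1': 0.06055465217374409, 'extrinsics': array([[ 8.74150940e-01,  3.35227895e-01, -3.51400615e-01,
         2.24668556e+02],
       [-4.85436121e-01,  5.81432587e-01, -6.52907282e-01,
        -6.43266634e+02],
       [-1.45569648e-02,  7.41322066e-01,  6.70991572e-01,
         7.35993148e+02],
       [ 0.00000000e+00,  0.00000000e+00,  0.00000000e+00,
         1.00000000e+00]])}
top {'mtx': array([[486.46881346,   0.        , 255.4024772 ],
       [  0.        , 486.46881346, 192.21700957],
       [  0.        ,   0.        ,   1.        ]]), 'k1': 0.01635644184319359, 'extrinsics': array([[ 1.01048577e-02,  9.88322185e-01, -1.52043255e-01,
         4.06805996e+02],
       [-9.99875620e-01,  1.18279612e-02,  1.04327920e-02,
         1.02732280e+00],
       [ 1.21093215e-02,  1.51918922e-01,  9.88318777e-01,
         1.18032943e+03],
       [ 0.00000000e+00,  0.00000000e+00,  0.00000000e+00,
         1.00000000e+00]])}
```

View pics/top0.png

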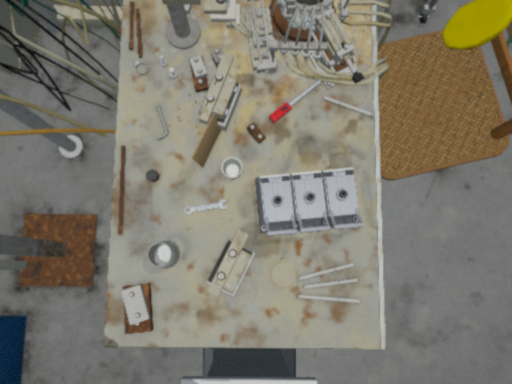

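View pics/scene0.png

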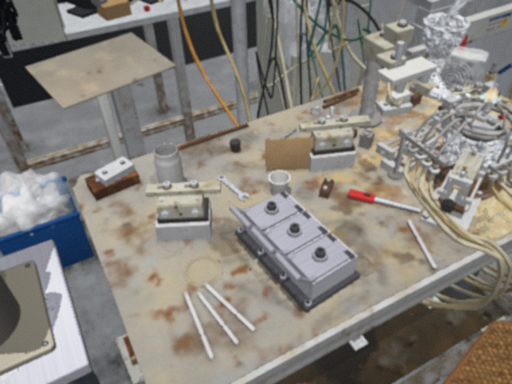

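Top view: manifold with bolts at about (277,200), (310,197), (342,194), left to right. The scene view agrees: the row stands right of the crucible and wrench.

```bash
cat > h.py <<'E'
from bench import sense, optics, order, r
import cv2,numpy as np
from scipy.spatial.transform import Rotation as R
def ray(c,u,v):
    K=c["mtx"];E=c["extrinsics"]
    q=np.array([(u-K[0,2])/K[0,0],(v-K[1,2])/K[1,1]]);p=q.copy()
    for _ in range(10): p=q/(1+c["k1"]*(p@p))
    return E[:3,3],E[:3,:3]@np.array([p[0],-p[1],-1])
def onz(c,u,v,z):
    o,d=ray(c,u,v); return o+d*(z-o[2])/d[2]
def px(c,P):
    K=c["mtx"];E=c["extrinsics"]
    q=E[:3,:3].T@(np.array(P)-E[:3,3]); s=np.array([q[0],-q[1]])/-q[2]; s=s*(1+c["k1"]*s@s)
    return K[:2,:2]@s+K[:2,2]
def move(P,Rt,s=None):
    "tool-frame shift (m) and rotvec (deg) to reach world P, Rt"
    s=s or sense(); R0=R.from_euler('xyz',s["tcp_rot"],degrees=True)
    return np.round(R0.inv().apply(np.array(P)-s["tool_pos"])/1000,4),np.round((R0.inv()*Rt).as_rotvec(degrees=True),2)
def blobs(n,guess,w,th,z):
    p,_=optics.snapshot(n); c=optics.calibration(n); g=cv2.cvtColor(p,cv2.COLOR_RGB2GRAY).astype(float); out=[]
    for u,v in guess:
        a=np.clip(th-g[v-w:v+w+1,u-w:u+w+1],0,None); y,x=np.mgrid[-w:w+1,-w:w+1]
        uu,vv=u+(a*x).sum()/a.sum(),v+(a*y).sum()/a.sum(); out.append((uu,vv,*onz(c,uu,vv,z)))
    return np.array(out)
E
python3 - <<'E'
from h import *
np.set_printoptions(precision=1,suppress=True)
print(blobs("top",[(277,200),(310,197),(342,194)],5,90,86))
print(blobs("scene",[(271,208),(295,229),(320,254)],8,90,84))
p=cv2.imread("pics/top0.png")[160:245,245:370];q=cv2.imread("pics/scene0.png")[185:310,225:365]
o=[cv2.resize(i,(780,int(780*i.shape[0]/i.shape[1])),interpolation=cv2.INTER_CUBIC) for i in(p,)]
cv2.imwrite("pics/tc.png",o[0])
s=sense();print(R.from_euler('xyz',s["tcp_rot"],degrees=True).as_matrix(),s["time"])
E
```

```text
[[ 277.4  199.5  559.1  -60.8   86. ]
 [ 310.1  196.3  567.2 -135.    86. ]
 [ 342.6  193.3  575.  -209.3   86. ]]
[[ 271.2  206.2  556.1  -66.8   84. ]
 [ 294.2  228.2  564.2 -140.7   84. ]
 [ 319.8  252.7  572.4 -214.7   84. ]]
[[-0.   0.4  0.9]
 [-0.   0.9 -0.4]
 [-1.  -0.  -0. ]] 0.2
```

View pics/tc.png

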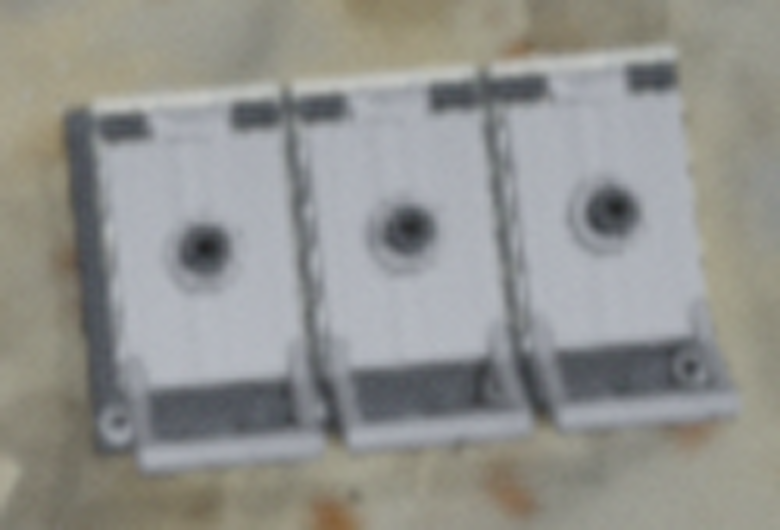

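Top crop: bar at the near side (bottom), hinges at the far side, yaw about +6°. Bolts at about (559,-61), (567,-135), (575,-209). The next step is going above for a close look.

```bash
cat >> h.py <<'E'
YAW=6.1
xm=np.array([np.cos(np.radians(YAW)),np.sin(np.radians(YAW)),0]); ym=np.array([-xm[1],xm[0],0])
def tool(tilt):
    "tool pointing down, tilted so the fingers point ahead by tilt deg, jaws along manifold x"
    t=np.radians(tilt); x=np.sin(t)*xm-np.cos(t)*np.array([0,0,1]); z=-ym
    return R.from_matrix(np.c_[x,np.cross(z,x),z])
E
python3 -c "
from h import *
print(move([530,-95,240],tool(0)))"
```

```text
(array([ 0.0132, -0.4983,  0.5288]), array([6.288e+01, 3.000e-02, 6.000e-02]))
```

Emit:
{"name": "carry_out", "arguments": {
  "commands": [0.013,-0.498,0.529,62.9,0,0,1,0.013,-0.498,0.529,62.9,0,0,1,0.013,-0.498,0.529,62.9,0,0,1,0.013,-0.498,0.529,62.9,0,0,1,0.013,-0.498,0.529,62.9,0,0,1,0.013,-0.498,0.529,62.9,0,0,1,0.013,-0.498,0.529,62.9,0,0,1,0.013,-0.498,0.529,62.9,0,0,1,0.013,-0.498,0.529,62.9,0,0,1,0.013,-0.498,0.529,62.9,0,0,1,0.013,-0.498,0.529,62.9,0,0,1,0.013,-0.498,0.529,62.9,0,0,1]
}}

```text
time: 1.7
tool_pos: [530.7, -97.6, 239.8]
tcp_rot: [-34.9, 89.9, -118.9]
ft_force: [0.1, 1.3, 0.0]
finger_gap: -0.7
```

```bash
python3 - <<'E'
from h import *
c=optics.calibration("wrist");p,_=optics.snapshot("wrist");cv2.imwrite("pics/w1.png",p[:,:,::-1]);s=sense()
print(s["time"],s["tool_pos"],s["tcp_rot"],s["ft_force"],s["finger_gap"],c["extrinsics"].round(2))
for P in([559,-61,88],[567,-135,88],[575,-209,88]): print(px(c,P))
E
```

```text
1.75 [ 531.71106061 -100.85281769  239.57125535] [ -8.3394128   89.79892319 -92.4523347 ] [-3.97946232 -2.2364977   0.25781549] 0.2563983893972583 [[ 9.9000e-01 -1.0000e-01 -3.0000e-02  5.2170e+02]
 [ 1.0000e-01  9.5000e-01  3.1000e-01 -1.8210e+01]
 [-0.0000e+00 -3.1000e-01  9.5000e-01  3.5966e+02]
 [ 0.0000e+00  0.0000e+00  0.0000e+00  1.0000e+00]]
[300.59162223 142.56014179]
[297.86205731 226.84683205]
[295.28106737 298.36503855]
```

View pics/w1.png

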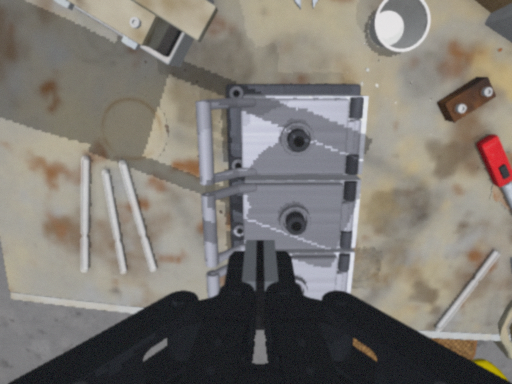

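The wrist view shows the left bolt at about (298,138) and the middle at (296,222), with their handle bars on the left side of the picture. The right bolt is hidden behind the fingers.

```bash
python3 - <<'E'
from h import *
np.set_printoptions(precision=1,suppress=True)
print(sense()["tool_pos"])
b=blobs("wrist",[(298,138),(296,222)],14,75,86);print(b, np.degrees(np.arctan2(*(b[1]-b[0])[2:4]))); s=sense()
print(s["tool_pos"],s["ft_force"],s["time"])
B=b[0,2:4]
print(move([*B,140],tool(0)), )
E
```

```text
[ 531.7 -100.9  239.6]
[[ 296.9  135.3  555.6  -56.7   86. ]
 [ 294.4  218.   563.1 -128.7   86. ]] 174.04993219235695
[530.9 -98.5 239.5] [-0.5  0.6 -0.2] 1.8
(array([ 0.1,  0. , -0. ]), array([-0.2,  0.1,  0.1]))
```

Emit:
{"name": "carry_out", "arguments": {
  "commands": [0.055,0.03,-0.0355,0,0,0,1,0.109,0.03,-0.0355,0,0,0,1,0.109,0.03,-0.0355,0,0,0,1,0.109,0.03,-0.0355,0,0,0,1,0.109,0.03,-0.0355,0,0,0,1,0.109,0.03,-0.0355,0,0,0,1]
}}

```text
time: 2.55
tool_pos: [558.4, -60.8, 133.0]
tcp_rot: [40.8, 89.8, -43.3]
ft_force: [0.8, -0.7, 0.6]
finger_gap: -0.1
```

```bash
python3 - <<'E'
from h import *
c=optics.calibration("wrist");s=sense();p,_=optics.snapshot("wrist");cv2.imwrite("pics/w2.png",p[:,:,::-1]);s2=sense()
print(s["time"],s["tool_pos"],s2["tool_pos"],s["tcp_rot"],s["ft_force"])
T=s["tool_pos"];print(px(c,T+[0,0,-22]),px(c,[T[0],T[1],88]),px(c,[559,-61,88]),px(c,[556,-66,88]))
E
```

```text
2.55 [558.37798367 -60.81139527 133.02822496] [558.02881298 -60.71849481 132.46834444] [ 40.84592576  89.76735678 -43.31877948] [ 0.78508507 -0.69740591  0.64490929]
[261.85831941 259.23603914] [261.52789947 237.89719412] [262.63875684 238.31569627] [256.20840183 246.09096216]
```

View pics/w2.png

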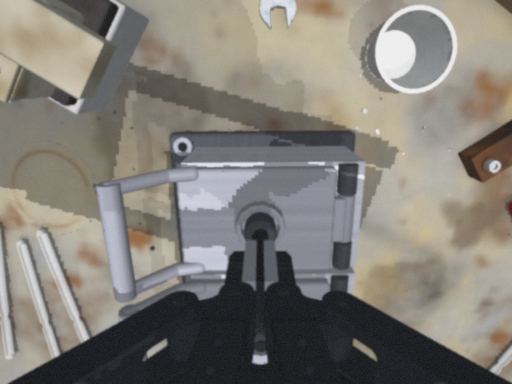

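Emit:
{"name": "carry_out", "arguments": {
  "commands": [0.012,0,-0.0015,0,0,0,1,0.018,0,-0.0015,0,0,0,1,0.0195,0,-0.0015,0,0,0,1,0.0205,0,-0.0015,0,0,0,1,0.0215,0,-0.0015,0,0,0,1,0.0225,0,-0.0015,0,0,0,1,0.0225,0,-0.0015,0,0,0,1]
}}

```text
time: 3.48
tool_pos: [558.0, -59.3, 110.0]
tcp_rot: [33.4, 89.8, -50.7]
ft_force: [-0.0, 0.5, -0.2]
finger_gap: -0.2
```

Emit:
{"name": "carry_out", "arguments": {
  "commands": [0.001,0,0,0,0,0,1,0.001,0,0,0,0,0,1,0.0015,0,0,0,0,0,1,0.0015,0,0,0,0,0,1]
}}

```text
time: 3.98
tool_pos: [558.2, -59.3, 109.7]
tcp_rot: [36.9, 89.8, -47.3]
ft_force: [-4.3, 0.6, 8.8]
finger_gap: -0.0
```

Left bolt: firm at tip height 87.7 with 8.8 N, so it's tight. Next the middle one.

Emit:
{"name": "carry_out", "arguments": {
  "commands": [-0.02,0,0,0,0,0,1,-0.025,0,0.055,0,0,0,1,-0.025,0,0.075,0,0,0,1,-0.025,0,0.075,0,0,0,1,-0.01,0,0.075,0,0,0,1,-0.003,0,0.075,0,0,0,1,-0.001,0,0.075,0,0,0,1,0,0,0.075,0,0,0,1,0.0005,0,0.075,0,0,0,1,0.0008,0,0.075,0,0,0,1,0.0008,0,0.075,0,0,0,1]
}}

```text
time: 5.35
tool_pos: [565.9, -134.0, 109.3]
tcp_rot: [39.9, 89.8, -44.3]
ft_force: [-0.3, 0.9, 0.5]
finger_gap: -0.2
```

Emit:
{"name": "carry_out", "arguments": {
  "commands": [0.001,0,0,0,0,0,1,0.001,0,0,0,0,0,1,0.001,0,0,0,0,0,1]
}}

```text
time: 5.72
tool_pos: [566.0, -134.1, 108.3]
tcp_rot: [40.1, 89.8, -44.1]
ft_force: [0.4, 0.4, -0.3]
finger_gap: 0.0
```

Emit:
{"name": "carry_out", "arguments": {
  "commands": [0.0015,0,0,0,0,0,1,0.0025,0,0,0,0,0,1,0.0035,0,0,0,0,0,1,0.004,0,0,0,0,0,1,0.0045,0,0,0,0,0,1,0.0045,0,0,0,0,0,1]
}}

```text
time: 6.48
tool_pos: [566.0, -134.1, 104.1]
tcp_rot: [40.5, 89.8, -43.7]
ft_force: [-0.9, 0.1, 3.1]
finger_gap: 0.0
```

Emit:
{"name": "carry_out", "arguments": {
  "commands": [0.0005,0,0,0,0,0,1,0.0008,0,0,0,0,0,1,0.0008,0,0,0,0,0,1]
}}

```text
time: 6.85
tool_pos: [566.1, -134.1, 104.0]
tcp_rot: [40.7, 89.7, -43.5]
ft_force: [-3.5, 1.6, 7.3]
finger_gap: 0.1
```

Middle bolt sank about 6 mm and then stopped, so it's the loose one. The right one still gets its tap, as asked.

Emit:
{"name": "carry_out", "arguments": {
  "commands": [-0.025,0,0,0,0,0,1,-0.03,0,0.055,0,0,0,1,-0.03,0,0.075,0,0,0,1,-0.03,0,0.075,0,0,0,1,-0.016,0,0.075,0,0,0,1,-0.009,0,0.075,0,0,0,1,-0.007,0,0.075,0,0,0,1,-0.006,0,0.075,0,0,0,1,-0.0055,0,0.075,0,0,0,1,-0.005,0,0.075,0,0,0,1,-0.005,0,0.075,0,0,0,1]
}}

```text
time: 8.22
tool_pos: [573.9, -208.7, 109.8]
tcp_rot: [44.8, 89.7, -39.4]
ft_force: [-1.6, 1.9, 3.4]
finger_gap: -0.2
```

Emit:
{"name": "carry_out", "arguments": {
  "commands": [0.0005,0,0,0,0,0,1,0.0005,0,0,0,0,0,1,0.0005,0,0,0,0,0,1]
}}

```text
time: 8.6
tool_pos: [573.9, -208.7, 109.7]
tcp_rot: [45.4, 89.7, -38.7]
ft_force: [-2.9, 2.2, 5.2]
finger_gap: -0.3
```

```bash
python3 - <<'E'
from h import *
s=sense();print(s["tool_pos"],s["ft_force"],s["joint_pos"])
B=np.array([566.2,-134.6,0]) # middle bolt
H=B-75*xm+[0,0,96]; print("handle",H)
up=s["tool_pos"]+[0,0,60]; print("up60 is -x 0.06")
for t in(20,30):
    Rt=tool(t); d=Rt.as_matrix()[:,0]
    for k in(100,3): print(t,k,H-k*d,*move(H-k*d,Rt,s))
E
```

```text
[ 573.92892684 -208.71647725  109.72831691] [-2.93484855  2.20287285  5.1555108 ] [-2.47545632e+01  1.51130954e+01  9.20218118e+01 -7.27019060e-02
  7.25867734e+01 -3.05680575e+01]
handle [ 491.62465419 -142.56980535   96.        ]
up60 is -x 0.06
20 100 [ 457.61629357 -146.20425064  189.96926208] [-0.0809 -0.1091 -0.0737] [-0.23  0.25 19.8 ]
20 3 [ 490.60440337 -142.67883871   98.81907786] [ 0.0104 -0.0762 -0.0742] [-0.23  0.25 19.8 ]
30 100 [ 441.90775698 -147.88300892  182.60254038] [-0.0736 -0.1249 -0.0737] [-0.21  0.27 29.8 ]
30 3 [ 490.13314727 -142.72920146   98.59807621] [ 0.0106 -0.0767 -0.0742] [-0.21  0.27 29.8 ]
```

Right bolt held firm at 5.2 N, so it's tight. Going to a tilted standoff in front of the middle handle bar.

Emit:
{"name": "carry_out", "arguments": {
  "commands": [-0.05,0,0,0,0,0,0.5,-0.07,-0.03,-0.02,0,0,8,-0.2,-0.0736,-0.08,-0.06,0,0,18,-0.2,-0.0736,-0.125,-0.0737,0,0,29.8,-0.2,-0.0736,-0.125,-0.0737,0,0,29.8,-0.2,-0.0736,-0.125,-0.0737,0,0,29.8,-0.2,-0.0736,-0.125,-0.0737,0,0,29.8,-0.2,-0.0736,-0.125,-0.0737,0,0,29.8,-0.2]
}}

```text
time: 9.6
tool_pos: [442.5, -148.4, 183.6]
tcp_rot: [89.5, 60.0, 5.4]
ft_force: [0.8, -0.1, 0.6]
finger_gap: 51.1
```

```bash
python3 - <<'E'
from h import *
c=optics.calibration("wrist");p,_=optics.snapshot("wrist");cv2.imwrite("pics/w3.png",p[:,:,::-1]);s=sense()
print(s["time"],s["tool_pos"],s["joint_pos"],s["finger_gap"])
H=np.array([491.6,-142.6,96])
print("bar ends",px(c,H+26*ym),px(c,H),px(c,H-26*ym)); Rt=tool(30);d=Rt.as_matrix()[:,0]
for k in(40,3): print(k,*move(H-k*d,Rt,s))
E
```

```text
9.65 [ 442.58313081 -148.30345763  183.57230748] [-40.44928775 -38.21291693 135.1184241   23.70322711  63.27164882
 -53.42031888] 50.76028369722925
bar ends [260.11550554 164.5124278 ] [260.23612159 200.88632164] [260.34774456 234.77396918]
40 [ 0.0605 -0.0011 -0.0008] [-0.09  0.33 -0.01]
3 [ 0.0975 -0.0011 -0.001 ] [-0.09  0.33 -0.01]
```

View pics/w3.png

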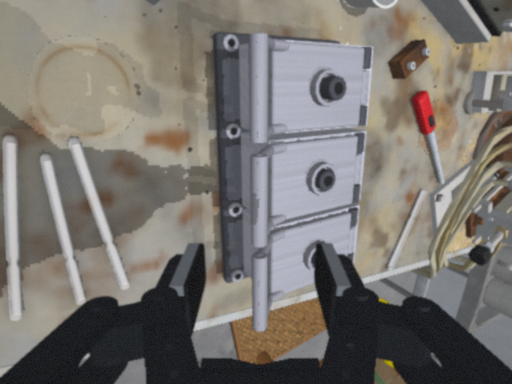

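The close view shows the middle bar from (261,155) to (260,245), centre about (260,200). The prediction was (260,201), and the middle bolt visibly sits lower. Advancing and gripping.

Emit:
{"name": "carry_out", "arguments": {
  "commands": [0.03,-0.001,-0.001,0,0,0,-0.2,0.06,-0.001,-0.001,0,0,0,-0.2,0.08,-0.001,-0.001,0,0,0,-0.2,0.09,-0.001,-0.001,0,0,0,-0.2,0.0965,-0.001,-0.001,0,0,0,-0.2,0.0965,-0.001,-0.001,0,0,0,-0.2]
}}

```text
time: 10.4
tool_pos: [489.9, -142.8, 99.6]
tcp_rot: [89.5, 60.0, 5.5]
ft_force: [-0.3, -0.2, 0.0]
finger_gap: 51.4
```

```bash
python3 - <<'E'
from h import *
c=optics.calibration("wrist");p,_=optics.snapshot("wrist");cv2.imwrite("pics/w4.png",p[:,:,::-1]);s=sense()
print(s["time"],s["tool_pos"],s["ft_force"],s["joint_pos"],s["finger_gap"])
E
```

```text
10.45 [ 489.92215287 -143.00858652   99.97900921] [ 0.52835964  0.23840663 -0.3399168 ] [-34.76300302 -21.84246274 133.78381266  26.05498674  47.30324629
 -55.03053993] 50.849598328372124
```

View pics/w4.png

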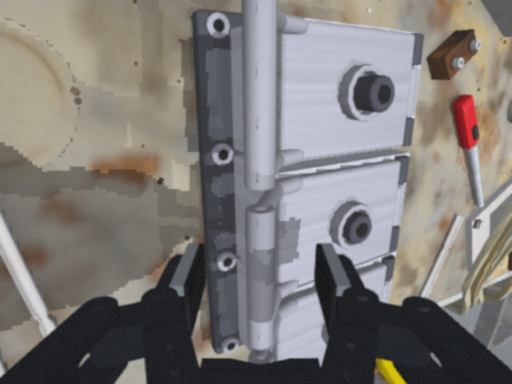

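The middle bar (column 260, rows 205–350) lies centred between the open fingers. Closing.

Emit:
{"name": "carry_out", "arguments": {
  "commands": [0.001,0,0,0,0,0,0.4,0.001,0,0,0,0,0,1,0.001,0,0,0,0,0,1,0.001,0,0,0,0,0,1,0.001,0,0,0,0,0,1,0.001,0,0,0,0,0,1],
  "grip_force": 40
}}

```text
time: 11.2
tool_pos: [490.4, -143.2, 99.3]
tcp_rot: [89.4, 60.0, 5.4]
ft_force: [-5.8, -1.1, 3.9]
finger_gap: 10.7
```

```bash
cat >> h.py <<'E'
def arc(n,deg,dtilt,s=None):
    "poses along the cover's arc, by turns about its hinge, grasp point as pivot"
    s=s or sense(); R0=R.from_euler('xyz',s["tcp_rot"],degrees=True); P0=s["tool_pos"]
    G=P0+3*R0.as_matrix()[:,0]
    Q=np.array([0,0,62])+np.r_[(np.array([566.2,-134.6])+52*xm[:2]),0]   # hinge below middle
    print("grasp",G,"rel",(G-Q)@xm,G[2]-62)
    for i in range(1,n+1):
        f=i/n; Rc=R.from_rotvec(-ym*deg*f,degrees=True); Rt=R.from_rotvec(ym*0-ym*dtilt*f,degrees=True)*R0
        v=G-Q; g=Q+Rc.apply(v); P=g-3*Rt.as_matrix()[:,0]
        print(i,deg*f,*move(P,Rt,s),P.round(0))
E
python3 - <<'E'
from h import *
s=sense();print(s["time"],s["tool_pos"],s["ft_force"],s["finger_gap"]);arc(9,45,45,s)
E
```

```text
11.2 [ 490.35152667 -143.22322534   99.27443109] [-5.82524754 -1.10791547  3.85878504] 10.659593645538914
grasp [ 491.84581272 -143.08283189   96.67685551] rel -126.83460996902755 34.67685551111926
1 5.0 [ 0.0084 -0.0081 -0.    ] [0.03 0.01 5.  ] [ 488. -144.   88.]
2 10.0 [ 0.0175 -0.0153 -0.0001] [ 0.06  0.01 10.  ] [ 486. -144.   76.]
3 15.0 [ 0.0272 -0.0218 -0.0001] [ 0.1   0.02 15.  ] [ 485. -144.   65.]
4 20.0 [ 0.0374 -0.0274 -0.0002] [ 0.13  0.03 20.  ] [ 485. -144.   53.]
5 25.0 [ 0.0481 -0.0321 -0.0003] [ 0.16  0.03 25.  ] [ 487. -144.   42.]
6 30.0 [ 0.0592 -0.0358 -0.0003] [ 0.19  0.04 30.  ] [ 489. -143.   30.]
7 35.0 [ 0.0705 -0.0386 -0.0004] [ 0.22  0.04 35.  ] [ 492. -143.   19.]
8 40.0 [ 0.082  -0.0404 -0.0005] [ 0.26  0.05 40.  ] [ 496. -143.    8.]
9 45.0 [ 0.0936 -0.0411 -0.0005] [ 0.29  0.06 45.  ] [ 502. -142.   -2.]
```

Gripped (gap 10.7 mm). The arc sign was inverted, so it's being corrected.

```bash
sed -i 's/from_rotvec(-ym\*deg/from_rotvec(ym*deg/; s/ym\*0-ym\*dtilt/ym*dtilt/' h.py
python3 -c "
from h import *
arc(9,45,45)"
```

```text
grasp [ 491.84581272 -143.08283189   96.67685551] rel -126.83460996902755 34.67685551111926
1 5.0 [-0.0077  0.0088  0.    ] [-0.03 -0.01 -5.  ] [ 494. -143.  110.]
2 10.0 [-0.0146  0.0182  0.0001] [ -0.06  -0.01 -10.  ] [ 499. -142.  121.]
3 15.0 [-0.0206  0.0281  0.0001] [ -0.1   -0.02 -15.  ] [ 504. -142.  131.]
4 20.0 [-0.0258  0.0386  0.0001] [ -0.13  -0.03 -20.  ] [ 511. -141.  141.]
5 25.0 [-0.03    0.0494  0.0001] [ -0.16  -0.03 -25.  ] [ 518. -140.  150.]
6 30.0 [-0.0333  0.0606  0.0001] [ -0.19  -0.04 -30.  ] [ 526. -139.  158.]
7 35.0 [-0.0356  0.0721  0.0001] [ -0.22  -0.04 -35.  ] [ 535. -138.  166.]
8 40.0 [-0.0369  0.0836  0.0001] [ -0.26  -0.05 -40.  ] [ 544. -137.  173.]
9 45.0 [-0.0371  0.0953  0.0001] [ -0.29  -0.06 -45.  ] [ 554. -136.  179.]
```

Emit:
{"name": "carry_out", "arguments": {
  "commands": [-0.0039,0.0043,0,0,0,-2.5,1,-0.0077,0.0088,0,0,0,-5,1,-0.0112,0.0134,0,0,0,-7.5,1,-0.0146,0.0182,0,0,0,-10,1,-0.0146,0.0182,0,0,0,-10,1]
}}

```text
time: 11.82
tool_pos: [498.9, -142.3, 121.4]
tcp_rot: [89.1, 70.0, 5.1]
ft_force: [-5.9, -2.5, 2.1]
finger_gap: 10.6
```

```bash
python3 -c "
from h import *
s=sense();print(s['time'],s['ft_force'],s['wrist_torque'],s['finger_gap'],s['joint_pos'])
arc(7,35,35,s)"
```

```text
11.825 [-5.90240291 -2.4895277   2.11820656] [-0.39719333  0.78526124 -0.12400592] 10.593420603562857 [-28.9050892  -15.48308885 123.55048493  13.31910625  55.90747609
 -40.82180809]
grasp [ 499.88510326 -142.1630383   118.57391527] rel -118.74309733211122 56.5739152737126
1 5.0 [-0.0077  0.0088  0.    ] [-0.03 -0.   -5.  ] [ 504. -142.  132.]
2 10.0 [-0.0146  0.0182  0.0001] [ -0.06  -0.01 -10.  ] [ 511. -141.  141.]
3 15.0 [-0.0206  0.0282  0.0001] [-9.0e-02 -1.0e-02 -1.5e+01] [ 518. -140.  150.]
4 20.0 [-0.0257  0.0386  0.0001] [ -0.12  -0.02 -20.  ] [ 526. -139.  159.]
5 25.0 [-0.03    0.0495  0.0001] [-1.5e-01 -2.0e-02 -2.5e+01] [ 535. -138.  166.]
6 30.0 [-0.0332  0.0607  0.0001] [ -0.18  -0.03 -30.  ] [ 544. -137.  173.]
7 35.0 [-0.0355  0.0722  0.0001] [-2.1e-01 -3.0e-02 -3.5e+01] [ 554. -136.  179.]
```

Emit:
{"name": "carry_out", "arguments": {
  "commands": [-0.0039,0.0043,0,0,0,-2.5,1,-0.0077,0.0088,0,0,0,-5,1,-0.0146,0.0182,0,0,0,-10,1,-0.0206,0.0282,0,0,0,-15,1,-0.0257,0.0386,0,0,0,-20,1,-0.03,0.0495,0,0,0,-25,1,-0.0332,0.0607,0,0,0,-30,1,-0.0355,0.0722,0,0,0,-35,1,-0.0355,0.0722,0,0,0,-35,1,-0.0355,0.0722,0,0,0,-35,1,-0.0355,0.0722,0,0,0,-35,1]
}}

```text
time: 13.2
tool_pos: [554.3, -136.3, 179.7]
tcp_rot: [-88.9, 75.0, -173.0]
ft_force: [-2.5, -1.4, 4.5]
finger_gap: 10.9
```

```bash
python3 - <<'E'
from h import *
s=sense();print(s['time'],s['tool_pos'],s['tcp_rot'],s['ft_force'],s['finger_gap'],s['qd'].round(1))
arc(1,1,1,s)
o=[]
for n in("scene","top"):
    p,_=optics.snapshot(n);p=p[140:332,205:461] if n=="scene" else p[130:290,200:413]
    o.append(cv2.resize(p[:,:,::-1],(400,300),interpolation=cv2.INTER_CUBIC))
cv2.imwrite("pics/end.png",np.hstack(o))
E
```

```text
13.2 [ 554.33395821 -136.2507768   179.6964029 ] [ -88.92376044   74.97223033 -173.01333045] [-2.48900715 -1.42604609  4.52590719] 10.885386928096503 [-0.1 -0.1  0.2  0.  -0.2  0.1]
grasp [ 553.56187272 -136.34539464  176.79900209] rel -64.7520422344228 114.79900208529958
1 1.0 [-0.0016  0.0017 -0.    ] [-0. -0. -1.] [ 556. -136.  181.]
```

View pics/end.png

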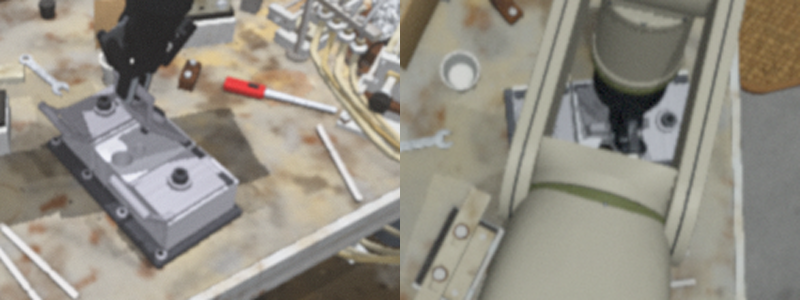

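The scene crop shows the middle cover up in the gripper, with the filter pocket open at about (120,160). The wrench and crucible are undisturbed. The angle computed from the grasp point is about 45°.

```bash
python3 -c "
from h import *
order.hand_in(); s=sense(); print(s['time'],s['tool_pos'],s['finger_gap'])"
```

```text
the job is handed in; nothing more can be done
the job is handed in; nothing more can be done
```

The middle bolt is the loose one. Its cover is now held about 45° open by the handle bar, and I handed the job in at about 13.3 s.

- **Taps, left to right:** The left bolt held firm at 8.8 N and the right at 5.2 N, both with the fingertips at about 87.7 mm. The middle one sank to about 82 mm with under 1 N, then stopped and took 7.3 N.
- **Cover:** I gripped the middle bar at 40 N and followed the hinge arc. The last check gave about 45.6° from the grasp point, with wrist force around 5 N, joints nearly still and a finger gap of 10.9 mm. That gap is slightly under the 12 mm bar, but the last picture shows the cover raised and the pocket open.
- **Bystanders:** The wrench and crucible looked undisturbed in the last picture. I saw only part of the stopper and did not check the cup again, but the arm never went low near either.
- **Disagreements:** The early bolt estimates from the three cameras differed by up to 10 mm, so I settled the position with a close wrist view. The reading after hand-in was refused, so the final second is unchecked.

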